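Stand the toppled spice jar on the cork mat

ROBOT

A 7-joint arm with a two-finger parallel gripper is mounted at the origin on a cart in front of the work surface, level with it; the furniture and walls round the work are solid. World frame = base frame: x ahead of the robot, y to its left, z up, the work surface at z = 0. Lengths are in m, angles in rad, forces in N, time in s.
With the tool pointing down it reaches from about 0.425 to 0.925 m from the base axis. Payload 6.8 kg.
Tool frame: the origin (TCP) lies at the centre of the arm's flange, where the gripper is bolted on; the fingertips stand 173 mm ahead of it and the grasp point (between the pads) lies 155 mm ahead of it; z points along the fingers, y is the line along which they close (so a half turn about z gives the same grasp; the last joint's range is limited). The gripper opens to 85 mm and grips with 20 to 120 N. Pads are 22 mm wide; open, the fingers measure 114 mm over their backs; the gripper's body (76 mm by 85 mm) begins 54 mm behind the grasp point. The pads swing forward as they close: fully open they stand 13 mm farther back than shut.
Start: joints at [1.2, 0.477, 0.022, 1.555, -0.011, 1.109, -0.083], TCP at [0.175, -0.652, 0.405] pointing down, gripper open.
Joint ranges: [-2.96, 2.96], [-0.34, 2.1], [-1.41, 1.46], [0.24, 2.44], [-1.37, 4.51], [0.17, 1.92], [-2.96, 2.96]. Speed limits (rad/s): [2.39, 2.39, 3.14, 3.14, 3.14, 3.14, 3.14].

INTERFACE

Orientations are given as a rotation vector (axis times angle).
In Python, from cell import robot, get_image, order gives the robot as it stands. The module is installed in compiled form; this text tells all that it offers.
- The arm moves only by the tool jog_arm, never from a script. Its argument "targets" is a list of rows, each an object with "twist": the turn, a rotation vector about the world's x, y, z in degrees, a list of three; "linear": the shift along the world's x, y, z in m, a list of three; "jaw": the closure, from -1 (fully open) to 1 (shut). In form: [{"twist": [wx, wy, wz], "linear": [x, y, z], "jaw": jaw}, ...]. A call has exactly 5 rows; each row shifts and turns the commanded pose from where the row before left it; what a row does not reach is not made up. A row lasts 1/10 s, in which the tool goes at most 50 mm and 8.59 degrees, less where a joint would pass 70% of its speed; a pose out of reach is approached as far as the arm can. A call with a gripper value outside its range is refused whole. The fingers move at their own pace and stop on an object; "newtons" is the grip in N (left out, the last holds). Time passes only in rows, so rows that do not move let the fingers close, or fill a call up. It gives the time, the measured TCP pose, the force, the opening and the grip force at its end, in the units of the state.
- robot.observe(): the state, without advancing time (a new reading comes with each control period).
- get_image(name): name is "scene" or "top"; returns a dict with "color" (480x640x3 uint8, red, green, blue), "mtx" (3x3 intrinsics, pixels), "D" ([k1, k2, p1, p2, k3] as OpenCV has them; the pictures are not rectified), "R" (3x3) and "t" (3): a world point X has camera coordinates R X + t. Camera axes: x right, y down, z forward; pixel columns grow to the right and rows downward; lengths in m; the calibration is good to about 2 mm. A picture is of the moment at which its call begins. There is no depth.
- order.sign_off(): hands the job in; it is judged then, once.
The state is a dict: "clock": time; "joint_positions": joint angles; "qd": joint speeds; "joint_torque": joint torques, N m; "ee_pos": TCP position; "ee_rot": TCP orientation; "contact_force": force on the tool from outside, world axes, zero at the start; "ft_torque": the same for the moment, N m; "width": finger opening in m; "grasp_force": force on a finger pad.
Only numpy, scipy, OpenCV 4.12 (cv2) and the standard library are available. Lean on these libraries where they do the work, as an engineer would, in place of code of your own. Each camera call takes 0.05 s, during which the arm holds its last target. There are 200 camera calls.

TASK

The spice jar with the red cap has toppled over on the worktop. Stand it upright again, cap up, on the round cork mat with its whole base on the mat, and let go of it; do not drop it. Leave the other spice jar and the honey jar standing where they are.

Things in the scene. Friction and masses are not known exactly. Their poses are not given: they have to be found in the camera images.
- red_jar_center (a point): The toppled spice jar: clear, brown label, red cap, round, 45 mm across, 106 mm long, 0.08 to 0.15 kg, loose. This point is its centre, on its axis, 53 mm from either end. Its own z axis runs from base to cap. The cap is the last 21 mm. It starts lying on the bare worktop, axis 22 mm up, cap pointing to the robot's left (+y) or turned from there up to 60 degrees toward the robot.
- cork_mat: Round cork mat lying flat on the worktop, fixed in place, 96 mm in diameter, 6 mm thick. Origin: centre of its underside (z = 0); its top is 6 mm above. Empty at the start. A jar stood properly on it has its centre 59 mm above the worktop. Keep the arm clear of a wall shelf on brackets ahead and left of the work (0.33 m up and higher; lean from it along x -0.84, y -0.54), a wall on the right (y about -0.8) and the coffee brewer at x 0.13, y -0.69.
- herb_jar_center (a point): Bystander, loose, standing: a spice jar with green herbs and a white and dark blue cap, 47 mm in diameter, 98 mm tall. This point is its centre, half-way up (49 mm above its base). Not to be moved.
- honey_jar_center (a point): Bystander, loose, standing: a honey jar with a green lid, 64 x 68 mm, 84 mm tall. This point is its centre, half-way up (42 mm above its base). Not to be moved.
Not all that is in view belongs to the job. Leave any orange or turquoise look-alike of the part that bears red_jar_center alone.

How it is judged:
By the outcome, as a careful person would: the job done as asked, in the order asked, and still so for the second after the job is handed in, with the robot touching nothing.
It also fails if it takes over 35 s, if anything falls off the work surface, if the arm or the gripper's body presses on something with over 40 N, if the wrist force passes 120 N, or if a joint passes its speed limit or range.

## Working session

There is one attempt and no reset: what is moved stays moved. The work goes in short steps, Python scripts to look and compute and a tool call to move; the robot and the scene stay as the last step left them, time stands still between calls to the robot, and variables do not carry over. Pictures are saved under pics/ and viewed, at most 10 in all, crops included, and the job is handed in when it is done.

Besides the shell and the picture viewer there is one more tool, called after "Call:" in YAML: its name, and indented under it one key for each argument. jog_arm: Moves the arm, as the interface text tells. Its arguments: {"type":"object","properties":{"targets":{"type":"array","items":{"type":"object","properties":{"twist":{"type":"array","items":{"type":"number"}},"linear":{"type":"array","items":{"type":"number"}},"jaw":{"type":"number"}}}},"newtons":{"type":"number"}},"required":["targets"]}

```bash
mkdir -p pics; cat > h.py <<'E'
import numpy as np, cv2
from cell import robot,get_image,order
def snap(n,f):
    im=get_image(n); cv2.imwrite('pics/'+f,im['color'][:,:,::-1]); return im
def ray(im,px):
    p=cv2.undistortPoints(np.array([[px]],float),np.array(im['mtx']),np.array(im['D']))[0,0]
    R=np.array(im['R']);t=np.array(im['t'])
    return -R.T@t, R.T@np.array([p[0],p[1],1.])
def onz(im,px,z):
    c,d=ray(im,px); return c+d*(z-c[2])/d[2]
def proj(im,X):
    R=np.array(im['R']); return cv2.projectPoints(np.array(X,float).reshape(-1,1,3),cv2.Rodrigues(R)[0],np.array(im['t'],float),np.array(im['mtx']),np.array(im['D']))[0][:,0]
E
python3 - <<'E'
from h import *
import pickle
d={n:snap(n,n+'0.png') for n in('scene','top')}
pickle.dump(d,open('i0.pkl','wb'))
for n in d: print(n,-np.array(d[n]['R']).T@np.array(d[n]['t']))
print(robot.observe())
E
```

```text
scene [0.15858815 0.19958014 0.68981521]
top [ 0.39002876 -0.24578879  0.91833076]
{'clock': 0.1, 'joint_positions': array([ 1.19990344,  0.47773151,  0.02234826,  1.55634942, -0.01149666,
        1.10932855, -0.08312181]), 'qd': array([ 0.00037635, -0.00217757,  0.00177633, -0.00170502, -0.00115082,
       -0.00159626,  0.00083125]), 'joint_torque': array([ 4.48560299e-03, -5.97754133e+01,  1.61307435e+00, -2.81955349e+01,
        1.27285643e-02,  4.89512182e-03, -1.14041188e-05]), 'ee_pos': array([ 0.17529102, -0.65158166,  0.40381472]), 'ee_rot': array([-3.11287491e+00, -4.11382677e-01,  5.47267041e-04]), 'contact_force': array([-0.73985558, -0.28912564, -0.19317595]), 'ft_torque': array([0.00370763, 0.00882681, 0.01123823]), 'grasp_force': 0.0, 'width': 0.0853107407722033}
```

View pics/scene0.png

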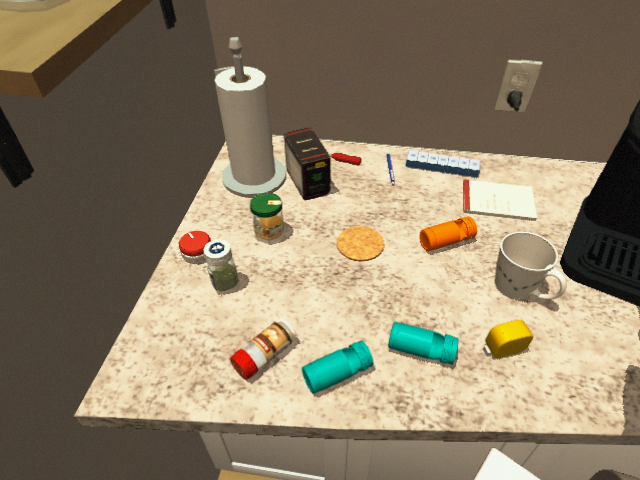

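View pics/top0.png

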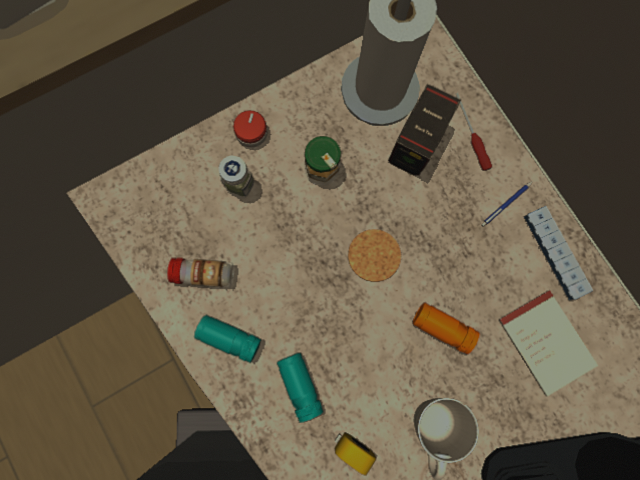

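Both views show the toppled jar with its red cap at scene (265,348) and top (202,272), and the mat at scene (360,243) and top (374,255). Possible confusions:
- Red round tin: scene (195,245), top (250,128).
- Turquoise look-alikes: scene (338,367) and (423,343).
- Orange look-alike: scene (448,234).
- Standing herb jar: scene (221,265).

I choose scene (265,348): it is clear with a brown label and a red cap.

```bash
cat > m.py <<'E'
from h import *
import pickle
d=pickle.load(open('i0.pkl','rb'))
t=d['top'];s=d['scene']
def redc(im,box):
    c=cv2.cvtColor(im['color'],cv2.COLOR_RGB2HSV)
    m=((c[...,0]<6)|(c[...,0]>174))&(c[...,1]>180)&(c[...,2]>80)
    z=np.zeros_like(m);x0,y0,x1,y1=box;z[y0:y1,x0:x1]=1
    ys,xs=np.nonzero(m&z);return xs.mean(),ys.mean(),len(xs)
print('red top',redc(t,(155,245,200,300)),'scene',redc(s,(215,335,265,390)))
for n,im,a,b,h in(('jar caps/ends top',t,(169,271),(236,275),.0225),('scene',s,(240,367),(290,330),.0225)):
    A=onz(im,a,h);B=onz(im,b,h);print(n,A,B,np.linalg.norm(A-B),(A+B)/2)
for n,im,b in(('top',t,(340,225,410,290)),('scene',s,(325,220,395,265))):
    c=cv2.cvtColor(im['color'],cv2.COLOR_RGB2HSV); m=((c[...,0]>8)&(c[...,0]<20)&(c[...,1]>120)&(c[...,2]>100)).astype(np.uint8)
    x0,y0,x1,y1=b; m=cv2.morphologyEx(m[y0:y1,x0:x1],cv2.MORPH_OPEN,np.ones((3,3)))
    C=max(cv2.findContours(m,0,2)[0],key=cv2.contourArea);e=cv2.fitEllipse(C)
    print('mat',n,e,onz(im,(e[0][0]+x0,e[0][1]+y0),.006))
print('herb',onz(t,(234,167),.098),onz(s,(218,249),.098));print('honey',onz(t,(322,154),.084),onz(s,(266,205),.084))
print('teal',onz(t,(227,338),.022),onz(t,(205,325),.022),onz(t,(250,350),.022))
a=t['color'][235:310,150:255,::-1];b=s['color'][305:390,215:310,::-1]
cv2.imwrite('pics/crop.png',np.hstack([cv2.resize(a,(390,400)),cv2.resize(b,(390,400))]))
E
python3 m.py
```

```text
red top (np.float64(173.96850393700788), np.float64(269.8070866141732), 254) scene (np.float64(244.08636363636364), np.float64(363.1068181818182), 440)
jar caps/ends top [ 0.5082686 -0.0034503  0.0225   ] [ 0.50027162 -0.11907479  0.0225    ] 0.11590070647735501 [ 0.50427011 -0.06126255  0.0225    ]
scene [ 0.51001087 -0.01056307  0.0225    ] [ 0.49565984 -0.1107855   0.0225    ] 0.10124468542169111 [ 0.50283535 -0.06067428  0.0225    ]
mat top ((34.37969207763672, 29.905942916870117), (49.280982971191406, 51.28521728515625), 98.50250244140625) [ 0.53656179 -0.36349334  0.006     ]
mat scene ((35.021392822265625, 22.15448570251465), (31.72065544128418, 42.59481430053711), 87.34678649902344) [ 0.53661722 -0.36343331  0.006     ]
herb [ 0.67072492 -0.12308544  0.098     ] [ 0.66571178 -0.12073064  0.098     ]
honey [ 0.69817661 -0.26937344  0.084     ] [ 0.69463386 -0.26614024  0.084     ]
teal [ 0.39286973 -0.10599643  0.022     ] [ 0.41510601 -0.06817432  0.022     ] [ 0.37244401 -0.14524246  0.022     ]
```

View pics/crop.png

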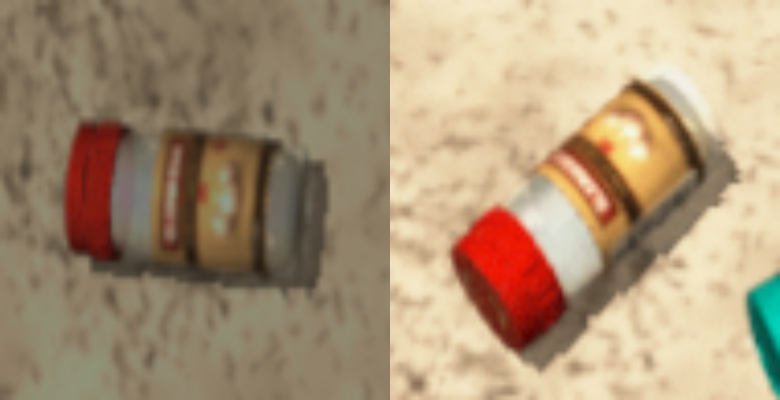

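The crops confirm it: red cap toward +y, brown label, clear base, lying almost along y. The plan has four parts:
1. Grip from above with the tool leaned 30° toward the cap.
2. Lift.
3. Turn the jar 90° so the tool ends 30° below horizontal.
4. Place it on the mat.

Call:
jog_arm:
  targets:
    - {"twist":[0,0,5],"linear":[0.022,0.038,0],"jaw":-0.5}
    - {"twist":[0,0,5],"linear":[0.022,0.038,0],"jaw":-0.5}
    - {"twist":[0,0,5],"linear":[0.022,0.038,0],"jaw":-0.5}
    - {"twist":[0,0,5],"linear":[0.022,0.038,-0.01],"jaw":-0.5}
    - {"twist":[0,0,5],"linear":[0.022,0.038,-0.01],"jaw":-0.5}

```text
clock: 0.6
ee_pos: [0.2859, -0.4601, 0.3845]
ee_rot: [2.949, 1.081, 0.0]
contact_force: [1.6, -0.6, -0.6]
width: 0.0639
grasp_force: 0.0
```

Call:
jog_arm:
  targets:
    - {"twist":[0,0,5],"linear":[0.022,0.038,-0.01],"jaw":-0.5}
    - {"twist":[0,0,5],"linear":[0.022,0.038,-0.01],"jaw":-0.5}
    - {"twist":[0,0,5],"linear":[0.022,0.038,-0.01],"jaw":-0.5}
    - {"twist":[0,0,5],"linear":[0.022,0.038,-0.01],"jaw":-0.5}
    - {"twist":[0,0,5],"linear":[0.022,0.038,-0.01],"jaw":-0.5}

```text
clock: 1.1
ee_pos: [0.3957, -0.2702, 0.3343]
ee_rot: [2.646, 1.694, -0.0]
contact_force: [1.2, -0.3, 0.4]
width: 0.0641
grasp_force: 0.0
```

Call:
jog_arm:
  targets:
    - {"twist":[0,0,5],"linear":[0.022,0.038,-0.01],"jaw":-0.5}
    - {"twist":[0,0,5],"linear":[0.022,0.038,-0.01],"jaw":-0.5}
    - {"twist":[0,0,5],"linear":[0.022,0.038,-0.01],"jaw":-0.5}
    - {"twist":[0,0,5],"linear":[0.022,0.038,-0.01],"jaw":-0.5}
    - {"twist":[0,0,0],"linear":[0,0,0],"jaw":-0.5}

```text
clock: 1.6
ee_pos: [0.4855, -0.1139, 0.2939]
ee_rot: [-2.301, -2.135, -0.005]
contact_force: [-1.2, 1.0, -0.0]
width: 0.0641
grasp_force: 0.0
```

Call:
jog_arm:
  targets:
    - {"twist":[-6,0.45,0],"linear":[0.005,0.028,-0.01],"jaw":-0.5}
    - {"twist":[-6,0.45,0],"linear":[0.005,0.028,-0.01],"jaw":-0.5}
    - {"twist":[-6,0.45,0],"linear":[0.005,0.028,-0.01],"jaw":-0.5}
    - {"twist":[-6,0.45,0],"linear":[0.005,0.028,-0.01],"jaw":-0.5}
    - {"twist":[-6,0.45,0],"linear":[0.005,0.028,-0.01],"jaw":-0.5}

```text
clock: 2.1
ee_pos: [0.5084, 0.0209, 0.2445]
ee_rot: [2.011, 1.843, -0.538]
contact_force: [0.1, -0.4, -1.1]
width: 0.0639
grasp_force: 0.0
```

```bash
python3 - <<'E'
from h import *
from scipy.spatial.transform import Rotation as Ro
im=snap('scene','s1.png')
cv2.imwrite('pics/s1c.png',cv2.resize(im['color'][150:440,120:440,::-1],(640,580)))
o=robot.observe();R=Ro.from_rotvec(o['ee_rot']).as_matrix();print(o['ee_pos'],R,o['joint_positions'])
print('grasp pt',o['ee_pos']+.155*R[:,2])
E
```

```text
[0.50872844 0.02801938 0.24272809] [[ 0.06792223  0.99714207 -0.03307963]
 [ 0.86039926 -0.0753284  -0.50402257]
 [-0.50507395  0.00577265 -0.86305677]] [-0.09784682  0.5034151  -0.27775249  2.03856776  0.7446838   1.00938354
 -0.96862334]
grasp pt [ 0.5036011  -0.05010411  0.10895429]
```

View pics/s1c.png

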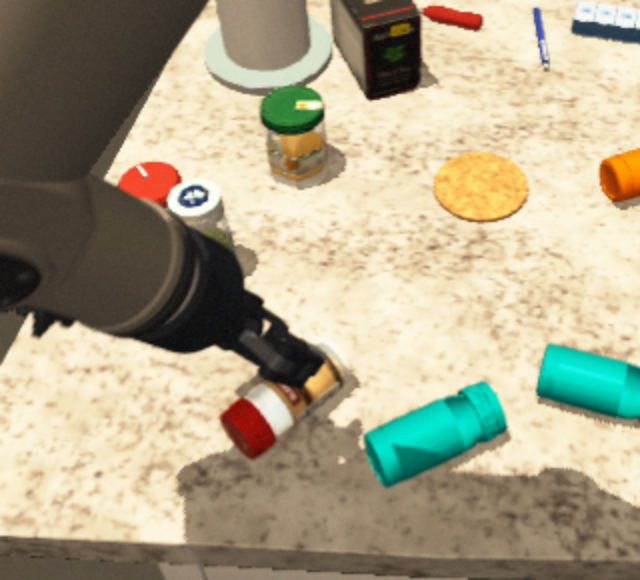

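The crop shows the open gripper straight above the jar, with the jaws across its axis, at about (290,385). The turquoise jar is clear of the fingers, so I descend and grip.

Call:
jog_arm:
  targets:
    - {"twist":[0,0,0],"linear":[0,0,-0.02],"jaw":-0.5}
    - {"twist":[0,0,0],"linear":[0,0,-0.02],"jaw":-0.5}
    - {"twist":[0,0,0],"linear":[0,0,-0.02],"jaw":-0.5}
    - {"twist":[0,0,0],"linear":[0,0,-0.014],"jaw":-0.5}
    - {"twist":[0,0,0],"linear":[0,0,-0.007],"jaw":-0.5}

```text
clock: 2.65
ee_pos: [0.5079, 0.0196, 0.1626]
ee_rot: [2.015, 1.847, -0.538]
contact_force: [0.7, -0.3, -1.0]
width: 0.0641
grasp_force: 0.0
```

Call:
jog_arm:
  newtons: 40
  targets:
    - {"twist":[0,0,0],"linear":[0,0,0],"jaw":-0.3}
    - {"twist":[0,0,0],"linear":[0,0,0],"jaw":-0.1}
    - {"twist":[0,0,0],"linear":[0,0,0],"jaw":0.2}
    - {"twist":[0,0,0],"linear":[0,0,0],"jaw":0.4}
    - {"twist":[0,0,0],"linear":[0,0,0],"jaw":0.4}

```text
clock: 3.15
ee_pos: [0.5087, 0.0202, 0.1645]
ee_rot: [2.014, 1.846, -0.534]
contact_force: [-0.4, 0.2, 5.5]
width: 0.0417
grasp_force: 41.0
```

Call:
jog_arm:
  newtons: 40
  targets:
    - {"twist":[0,0,0],"linear":[0,0,0.01],"jaw":0.4}
    - {"twist":[0,0,0],"linear":[0,0,0.015],"jaw":0.4}
    - {"twist":[0,0,0],"linear":[0,0,0.02],"jaw":0.4}
    - {"twist":[0,0,0],"linear":[0,0,0.03],"jaw":0.4}
    - {"twist":[0,0,0],"linear":[0,0,0],"jaw":0.4}

```text
clock: 3.65
ee_pos: [0.5096, 0.0203, 0.2428]
ee_rot: [2.014, 1.844, -0.528]
contact_force: [0.2, -0.3, -0.9]
width: 0.0419
grasp_force: 40.9
```

```bash
python3 - <<'E'
from h import *
from scipy.spatial.transform import Rotation as Ro
im=snap('scene','s2.png')
cv2.imwrite('pics/s2c.png',cv2.resize(im['color'][220:440,150:390,::-1],(640,580)))
o=robot.observe();R=Ro.from_rotvec(o['ee_rot']).as_matrix();print(o['ee_pos'],R[:,2],o['width'],o['grasp_force'],o['contact_force'])
print('grasp pt',o['ee_pos']+.155*R[:,2])
E
```

```text
[0.50901881 0.02024263 0.2411163 ] [-0.03382403 -0.49894261 -0.86597472] 0.04194735352367838 40.85913975723088 [-0.54914295  0.1005499  -2.12236262]
grasp pt [ 0.50377609 -0.05709348  0.10689021]
```

View pics/s2c.png

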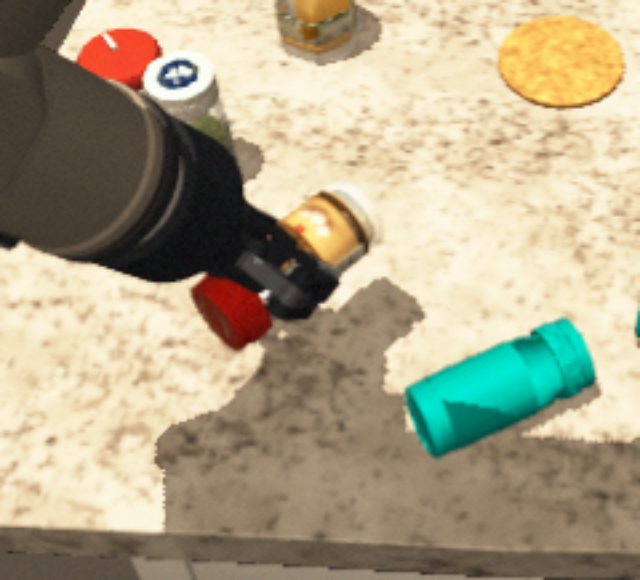

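The jar is held level, gripped just below the cap at about (285,275) in the crop. Next I carry it toward the mat with a yaw, then tilt it upright.

Call:
jog_arm:
  targets:
    - {"twist":[0,0,-4.5],"linear":[0.005,-0.02,0.015],"jaw":0.4}
    - {"twist":[0,0,-4.5],"linear":[0.008,-0.035,0.015],"jaw":0.4}
    - {"twist":[0,0,-4.5],"linear":[0.008,-0.035,0.01],"jaw":0.4}
    - {"twist":[0,0,-4.5],"linear":[0.008,-0.035,0.01],"jaw":0.4}
    - {"twist":[0,0,-4.5],"linear":[0.008,-0.035,0.005],"jaw":0.4}

```text
clock: 4.2
ee_pos: [0.5453, -0.1412, 0.2941]
ee_rot: [2.391, 1.448, -0.638]
contact_force: [1.0, 0.5, -0.8]
width: 0.042
grasp_force: 40.9
```

Call:
jog_arm:
  targets:
    - {"twist":[0,0,-4.5],"linear":[0.01,-0.035,0],"jaw":0.4}
    - {"twist":[0,0,-4.5],"linear":[0.01,-0.035,0],"jaw":0.4}
    - {"twist":[0,0,-4.5],"linear":[0.01,-0.035,0],"jaw":0.4}
    - {"twist":[0,0,-4.5],"linear":[0.01,-0.035,0],"jaw":0.4}
    - {"twist":[0,0,-4.5],"linear":[0.009,-0.033,0],"jaw":0.4}

```text
clock: 4.7
ee_pos: [0.5942, -0.3143, 0.2929]
ee_rot: [2.698, 0.979, -0.723]
contact_force: [-0.1, -0.3, -0.3]
width: 0.0418
grasp_force: 40.9
```

Call:
jog_arm:
  targets:
    - {"twist":[4.9,-5.7,0],"linear":[-0.0145,-0.0125,0.0066],"jaw":0.4}
    - {"twist":[4.9,-5.7,0],"linear":[-0.0145,-0.0125,0.0066],"jaw":0.4}
    - {"twist":[4.9,-5.7,0],"linear":[-0.0145,-0.0125,0.0066],"jaw":0.4}
    - {"twist":[4.9,-5.7,0],"linear":[-0.015,-0.013,-0.0013],"jaw":0.4}
    - {"twist":[4.9,-5.7,0],"linear":[-0.015,-0.013,-0.0013],"jaw":0.4}

```text
clock: 5.2
ee_pos: [0.52, -0.3766, 0.3107]
ee_rot: [-2.902, -1.058, -0.196]
contact_force: [-0.7, 0.4, -1.0]
width: 0.0421
grasp_force: 41.0
```

```bash
cat > st.py <<'E'
from h import *
from scipy.spatial.transform import Rotation as Ro
o=robot.observe();R=Ro.from_rotvec(o['ee_rot']).as_matrix();print(o['clock'],o['ee_pos'],'\n',R.round(3),o['width'],o['grasp_force'],o['contact_force'],o['joint_positions'].round(2))
print('grasp pt',o['ee_pos']+.155*R[:,2])
# jar axis in tool frame: lay along +tool x horizontally at the grasp
E
python3 st.py
```

```text
5.2 [ 0.52000668 -0.37655308  0.31073587] 
 [[ 0.759  0.643  0.103]
 [ 0.638 -0.765  0.087]
 [ 0.135 -0.001 -0.991]] 0.042108856209203405 40.961474580690265 [-0.69382836  0.3511723  -1.0200624 ] [ 0.77  0.53 -0.28  1.72  0.02  0.86 -0.36]
grasp pt [ 0.53592848 -0.36300036  0.15715261]
```

Call:
jog_arm:
  targets:
    - {"twist":[4.9,-5.7,0],"linear":[-0.015,-0.013,-0.0013],"jaw":0.4}
    - {"twist":[4.9,-5.7,0],"linear":[-0.0137,-0.0118,-0.009],"jaw":0.4}
    - {"twist":[4.9,-5.7,0],"linear":[-0.0137,-0.0118,-0.009],"jaw":0.4}
    - {"twist":[4.9,-5.7,0],"linear":[-0.0137,-0.0118,-0.009],"jaw":0.4}
    - {"twist":[4.9,-5.7,0],"linear":[-0.01,-0.0086,-0.015],"jaw":0.4}

```text
clock: 5.7
ee_pos: [0.4533, -0.4347, 0.2676]
ee_rot: [-2.513, -0.914, -1.046]
contact_force: [0.7, 0.0, -1.8]
width: 0.0418
grasp_force: 41.0
```

Call:
jog_arm:
  targets:
    - {"twist":[4.9,-5.7,0],"linear":[-0.01,-0.0086,-0.015],"jaw":0.4}
    - {"twist":[4.9,-5.7,0],"linear":[-0.01,-0.0086,-0.015],"jaw":0.4}
    - {"twist":[0,0,0],"linear":[0,0,0],"jaw":0.4}
    - {"twist":[0,0,0],"linear":[0,0,0],"jaw":0.4}
    - {"twist":[0,0,0],"linear":[0,0,0],"jaw":0.4}

```text
clock: 6.2
ee_pos: [0.4363, -0.4492, 0.2393]
ee_rot: [-2.303, -0.844, -1.325]
contact_force: [1.3, -0.2, -0.4]
width: 0.0417
grasp_force: 41.1
```

```bash
python3 st.py; python3 - <<'E'
from h import *
a=snap('scene','s3.png');b=snap('top','t3.png')
cv2.imwrite('pics/c3.png',np.hstack([cv2.resize(a['color'][110:310,250:450,::-1],(400,400)),cv2.resize(b['color'][170:370,270:470,::-1],(400,400))]))
E
```

```text
6.2 [ 0.43630124 -0.44920053  0.23932595] 
 [[ 0.384  0.65   0.656]
 [ 0.32  -0.76   0.565]
 [ 0.866 -0.007 -0.5  ]] 0.04169082634697842 41.06703811325133 [ 1.25596097 -0.16027929 -0.38474287] [ 1.48  0.87 -0.82  1.76 -0.64  0.82  0.48]
grasp pt [ 0.53795122 -0.36155147  0.16180225]
```

View pics/c3.png

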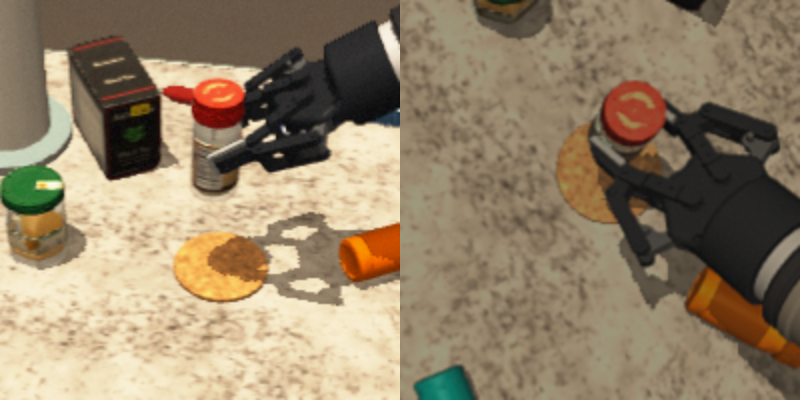

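The jar hangs upright, cap up, above the mat. In scene pixels the cap-top centre is at (359,155) and the base at about (358,203). In the top view the cap is at (388,225).

```bash
python3 - <<'E'
from h import *
a=get_image('scene');b=get_image('top')
def tri(pa,pb):
    c1,d1=ray(a,pa);c2,d2=ray(b,pb)
    s=np.linalg.lstsq(np.c_[d1,-d2],c2-c1,rcond=None)[0];P,Q=c1+s[0]*d1,c2+s[1]*d2
    return (P+Q)/2,np.linalg.norm(P-Q)
T,e=tri((359.5,155.5),(388,225));print(T,e)
# projected vertical axis below the cap; edges for comparison with picture
for L in(.106,):
    p=proj(a,[T,T-[0,0,L]]);print(p)
    ang=np.linspace(0,6.28,40);C=T-[0,0,L]+np.c_[.0225*np.cos(ang),.0225*np.sin(ang),0*ang]
    q=(proj(a,C)-[250,110])*2;print('base ellipse in crop',q.min(0),q.max(0))
    q=(proj(a,C+[0,0,L])-[250,110])*2;print('cap ellipse in crop',q.min(0),q.max(0))
E
```

```text
[ 0.54513144 -0.35702961  0.21460937] 0.0003982730166196089
[[359.38431131 155.47911545]
 [356.80538717 203.1857819 ]]
base ellipse in crop [189.37462221 170.80431438] [237.85374034 202.53423132]
cap ellipse in crop [192.2020735   75.67234169] [245.35926097 106.87208024]
```

Call:
jog_arm:
  targets:
    - {"twist":[0,0,0],"linear":[-0.002,-0.002,-0.02],"jaw":0.4}
    - {"twist":[0,0,0],"linear":[-0.002,-0.002,-0.025],"jaw":0.4}
    - {"twist":[0,0,0],"linear":[-0.002,-0.001,-0.025],"jaw":0.4}
    - {"twist":[0,0,0],"linear":[-0.002,-0.001,-0.015],"jaw":0.4}
    - {"twist":[0,0,0],"linear":[0,0,-0.01],"jaw":0.4}

```text
clock: 6.9
ee_pos: [0.4267, -0.4565, 0.1419]
ee_rot: [-2.303, -0.839, -1.326]
contact_force: [-0.3, 0.1, -0.1]
width: 0.0419
grasp_force: 41.1
```

Call:
jog_arm:
  targets:
    - {"twist":[0,0,0],"linear":[0,0,-0.001],"jaw":0.4}
    - {"twist":[0,0,0],"linear":[0,0,-0.001],"jaw":0.4}
    - {"twist":[0,0,0],"linear":[0,0,-0.001],"jaw":0.4}
    - {"twist":[0,0,0],"linear":[0,0,0],"jaw":0.4}
    - {"twist":[0,0,0],"linear":[0,0,0],"jaw":0.4}

```text
clock: 7.4
ee_pos: [0.4269, -0.4566, 0.1402]
ee_rot: [-2.302, -0.84, -1.327]
contact_force: [0.3, -0.2, -1.6]
width: 0.0418
grasp_force: 41.1
```

Call:
jog_arm:
  targets:
    - {"twist":[0,0,0],"linear":[0,0,-0.001],"jaw":0.4}
    - {"twist":[0,0,0],"linear":[0,0,-0.001],"jaw":0.4}
    - {"twist":[0,0,0],"linear":[0,0,-0.001],"jaw":0.4}
    - {"twist":[0,0,0],"linear":[0,0,0],"jaw":0.4}
    - {"twist":[0,0,0],"linear":[0,0,0],"jaw":0.4}

```text
clock: 7.9
ee_pos: [0.4271, -0.4566, 0.1382]
ee_rot: [-2.3, -0.84, -1.33]
contact_force: [-4.9, -1.2, 9.8]
width: 0.042
grasp_force: 42.0
```

Contact at about 10 N, so the jar is on the mat. I open gently.

Call:
jog_arm:
  newtons: 20
  targets:
    - {"twist":[0,0,0],"linear":[0,0,0],"jaw":0.1}
    - {"twist":[0,0,0],"linear":[0,0,0],"jaw":0.0}
    - {"twist":[0,0,0],"linear":[0,0,0],"jaw":-0.05}
    - {"twist":[0,0,0],"linear":[0,0,0],"jaw":-0.1}
    - {"twist":[0,0,0],"linear":[0,0,0],"jaw":-0.15}

```text
clock: 8.4
ee_pos: [0.4267, -0.4566, 0.1364]
ee_rot: [-2.303, -0.839, -1.327]
contact_force: [0.6, 0.3, 1.5]
width: 0.0489
grasp_force: 0.0
```

Call:
jog_arm:
  targets:
    - {"twist":[0,0,0],"linear":[0,0,0],"jaw":-0.25}
    - {"twist":[0,0,0],"linear":[0,0,0],"jaw":-0.4}
    - {"twist":[0,0,0],"linear":[0,0,0],"jaw":-0.6}
    - {"twist":[0,0,0],"linear":[0,0,0],"jaw":-0.7}
    - {"twist":[0,0,0],"linear":[0,0,0],"jaw":-0.7}

```text
clock: 8.9
ee_pos: [0.4268, -0.4566, 0.1366]
ee_rot: [-2.302, -0.839, -1.327]
contact_force: [-0.1, -0.4, -0.2]
width: 0.0724
grasp_force: 0.0
```

```bash
python3 st.py; python3 - <<'E'
from h import *
a=snap('scene','s4.png');b=snap('top','t4.png')
cv2.imwrite('pics/c4.png',np.hstack([cv2.resize(a['color'][150:310,280:440,::-1],(400,400)),cv2.resize(b['color'][170:370,270:470,::-1],(400,400))]))
E
```

```text
8.9 [ 0.42676911 -0.45655946  0.13661453] 
 [[ 0.385  0.647  0.658]
 [ 0.316 -0.762  0.565]
 [ 0.867 -0.009 -0.498]] 0.07235415162459294 0.0 [-0.09876266 -0.40627661 -0.16457557] [ 1.48  1.04 -0.78  1.75 -0.6   0.74  0.59]
grasp pt [ 0.52871106 -0.36898747  0.05938766]
```

View pics/c4.png

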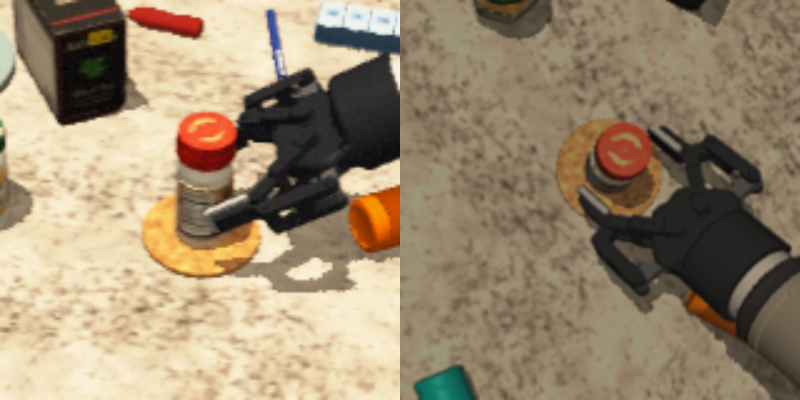

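The jar stands upright near the middle of the mat with the fingers open clear of it. I retreat straight back along the tool axis.

Call:
jog_arm:
  targets:
    - {"twist":[0,0,0],"linear":[-0.007,-0.006,0.005],"jaw":-0.7}
    - {"twist":[0,0,0],"linear":[-0.013,-0.011,0.01],"jaw":-0.7}
    - {"twist":[0,0,0],"linear":[-0.013,-0.011,0.01],"jaw":-0.7}
    - {"twist":[0,0,0],"linear":[-0.013,-0.011,0.01],"jaw":-0.7}
    - {"twist":[0,0,0],"linear":[-0.013,-0.011,0.01],"jaw":-0.7}

```text
clock: 9.5
ee_pos: [0.3666, -0.5075, 0.1824]
ee_rot: [-2.303, -0.839, -1.327]
contact_force: [0.1, 0.7, -0.6]
width: 0.0729
grasp_force: 0.0
```

Call:
jog_arm:
  targets:
    - {"twist":[0,0,0],"linear":[-0.007,-0.006,0.015],"jaw":-0.7}
    - {"twist":[0,0,0],"linear":[0,0,0.03],"jaw":-0.7}
    - {"twist":[0,0,0],"linear":[0,0,0.03],"jaw":-0.7}
    - {"twist":[0,0,0],"linear":[0,0,0.02],"jaw":-0.7}
    - {"twist":[0,0,0],"linear":[0,0,0],"jaw":-0.7}

```text
clock: 10.0
ee_pos: [0.3617, -0.5128, 0.2804]
ee_rot: [-2.304, -0.844, -1.33]
contact_force: [-0.0, 0.1, -1.0]
width: 0.0725
grasp_force: 0.0
```

```bash
python3 st.py; python3 - <<'E'
from h import *
a=snap('scene','s5.png');b=snap('top','t5.png')
cv2.imwrite('pics/c5.png',np.hstack([cv2.resize(a['color'][:,:,::-1],(400,300)),cv2.resize(b['color'][:,:,::-1],(400,300))]))
E
```

```text
10.0 [ 0.36169599 -0.51280032  0.28038004] 
 [[ 0.383  0.648  0.659]
 [ 0.32  -0.762  0.563]
 [ 0.867 -0.004 -0.499]] 0.07246050803173025 0.0 [-0.03312689  0.0558489  -0.96662832] [ 1.6   0.82 -0.78  1.7  -0.6   1.02  0.47]
grasp pt [ 0.46379439 -0.42550513  0.20304656]
```

View pics/c5.png

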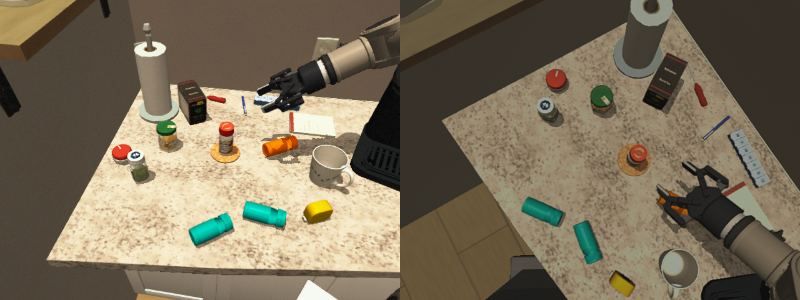

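The jar stands upright on the mat at scene crop (226,140). The herb and honey jars are where they were, and the gripper is clear of everything.

```bash
python3 -c "
from cell import order;print(order.sign_off())"
```

```text
the job is handed in; nothing more can be done
None
```

The red-capped jar is standing cap up near the middle of the cork mat and released, the herb and honey jars were not touched, and the job was handed in at about 10 s on the robot's clock.

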